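# Take the loupe off its hooks and hold it in focus over the sample dish

### The arm

A 7-joint arm with a two-finger parallel gripper is mounted at the origin on the work surface; the furniture and walls round the work are solid. World frame = base frame: x ahead of the robot, y to its left, z up, the work surface at z = 0. Lengths are in m, angles in rad, forces in N, time in s.
With the tool pointing down it reaches from about 0.4 to 0.925 m from the base axis. Payload 5.6 kg.
Tool frame: the origin (TCP) lies midway between the tips of the shut fingers; the grasp point (between the pads) lies 19 mm behind it (env.pinch_z is the distance from the TCP to the grasp point, in m); z points along the fingers, y is the line along which they close (so a half turn about z gives the same grasp; the last joint's range is limited). The gripper opens to 85 mm and grips with 20 to 120 N. Pads are 22 mm wide; open, the fingers measure 114 mm over their backs; the gripper's body (76 mm by 85 mm) begins 54 mm behind the grasp point. The pads swing forward as they close: fully open they stand 13 mm farther back than shut.
Start: joints at [1.066, 0.468, -0.012, 1.603, 0.006, 1.071, -0.056], TCP at [0.29, -0.582, 0.231] pointing down, gripper open.
Joint ranges: [-2.53, 2.53], [-0.31, 2.02], [-1.57, 1.55], [0.28, 2.44], [-1.29, 4.43], [0.15, 1.84], [-2.92, 2.92]. Speed limits (rad/s): [2.57, 2.57, 3.14, 3.14, 3.14, 3.14, 3.14].

### API

Orientations are given as a unit quaternion [x, y, z, w].
In Python, from station import env, imaging gives the robot as it stands.
- The arm moves only by the tool move_arm, never from a script. Its argument "steps" is a list of rows, each an object of numbers: "ax", "ay", "az": the turn, a rotation vector about the world's x, y, z scaled (see below); "x", "y", "z": the shift along the world's x, y, z scaled (see below); "fingers": the opening, from 0 (shut) to 1 (fully open). A call has 1 to 12 rows; each row is the pose to reach, as a shift and turn from the pose commanded when the call began; what a row does not reach only later rows make up. The controller multiplies each number of a shift by 0.25 m and each number of a turn by 120 degrees. A row lasts 1/12 s, in which the tool goes at most 41.7 mm and 7.16 degrees, less where a joint would pass 70% of its speed; a pose out of reach is approached as far as the arm can. A call with a number of a shift or a turn outside -1 to 1 is refused whole. A call with a gripper value outside its range is refused whole. The fingers move at their own pace and stop on an object; the grip force is fixed at half the most. Time passes only in rows, so rows that repeat a pose let the fingers close. It gives the time, the measured TCP pose, the force, the opening and the grip force at its end, in the units of the state.
- env.sense(): the state, without advancing time (a new reading comes with each control period).
- imaging.snapshot(name): name is "scene" or "side" or "wrist"; returns a dict with "frame" (384x512x3 uint8, blue, green, red), "intrinsics" (3x3 intrinsics, pixels), "xyz" and "attitude" of the camera in the world. Camera axes: x right, y up, looking along -z (the intrinsics and any distortion apply to the point x, -y, -z); pixel columns grow to the right and rows downward; lengths in m; the calibration is good to about 2 mm. A picture is of the moment at which its call begins. There is no depth.
- env.finish_job(): hands the job in; it is judged then, once.
Trained networks look in the newest picture that a camera, given by its name, has taken for a name from the list of things; names that differ only in an ending like _2 or _b are one class to them, and where a whole thing is asked for, a point or a joint stands for the part that bears it (a point fixed in the world has none). Each returns a list of dicts, best first, with "score" (0 to 1); they miss things now and then, are a little off and sometimes report something else, mostly with a low value. They report only what shows in the picture. A call takes as long as a camera call. They do not tell look-alikes from the thing itself.
- imaging.recognise(camera, name): "xyz" ([x, y, z] in m, in world coordinates, good to about 4 mm: the middle of the surface that is visible of it).
- imaging.pinpoint(camera, name): "xyz" ([x, y, z] in m, in world coordinates, good to about 4 mm: a listed point, or the origin of a listed thing).
The state is a dict: "clock": time; "q": joint angles; "qd": joint speeds; "effort": joint torques, N m; "position": TCP position; "tcp_rot": TCP orientation; "force": force on the tool from outside, world axes, zero at the start; "moment": the same for the moment, N m; "opening": finger opening in m; "grip_force": force on a finger pad.
Only numpy, scipy, OpenCV 4.12 (cv2) and the standard library are available. Lean on these libraries where they do the work, as an engineer would, in place of code of your own. Each camera call takes 0.05 s, during which the arm holds its last target. There are 200 camera calls.

### The job

Lift the loupe up off the two hooks of its stand and hold it level over the sample dish on the white viewing stage, with the lens centred above the dish and at the height of the white line on the red focus collar. Finish while still holding the loupe there, still, with the loupe touching nothing else; do not let it drop or tip on the way, and do not disturb the stage's dish, the collar's setting or the other things nearby.

Things in the scene. Friction and masses are not known exactly. Their poses are not given: they have to be found in the camera images.
- loupe: Loupe, 0.12 kg: black handle with a steel-framed lens at one end, lying level across the hooks. Origin mid-width and mid-thickness of the handle, midway between the hooks: grip it there by its sides. x along the handle to the lens (about world -y at first), z up. Handle 16 mm wide (y), 14 thick, x -73 to +62 mm; mass centre at x about +18 mm; frame 72 mm wide, 8 thick.
- lens (a point): Centre of the loupe's lens (x = +115 mm on the loupe, mid-thickness).
- hook_stand: Fixed steel stand, base 150 x 100 x 12 mm, two wire hooks (6 mm, red tips) at x = +52 and -52 mm. Origin at the base's underside, under the hooks' middle; x through both hooks to the lens side, z up. The handle's underside rests 73 mm above the worktop; the hooks' sides rise 20 mm above that, so lift straight up 30 mm. Cross bar at y = -38, z = 34 mm.
- viewing_stage: Fixed white stage, 10 mm thick, with a pad 110 x 105 mm for the dish; origin at the underside, under the pad's centre; x points to the post, z up. A steel post 9 mm thick and 222 mm high over all stands at x = +88 mm.
- sample_dish: Round flat glass dish with a grey sample in it, 93 mm in diameter, 11 mm high, lying loose on the stage's pad, near its centre; origin at the centre of its underside.
- focus_mark (a point): Centre of the white line round the red focus collar on the stage's post, on the post's axis; the line's height is the focal height at which the lens's mid-plane must be held. Collar 27 mm in diameter, 14 mm high, with a small knob that reaches 26 mm from the post's axis on the side away from the dish.
- focus_collar (a joint): Slide of the collar on the post, in m: 0 when the white line is 130 mm above the worktop, +0.06 at 190 mm; stays where it is by friction, and must not be moved.
- brass_weight: Bystander: brass calibration weight, 21 mm in diameter, 24 mm high, on the worktop; origin at the centre of its underside.
- green_jar: Bystander: white sample jar with a green cap, 45 mm in diameter, 63 mm high, on the worktop; origin at the centre of its underside.
- crucible: Bystander: white porcelain crucible, 44 mm in diameter, 36 mm high, on the worktop; origin at the centre of its underside.
Mind the look-alikes: they are no part of the job. Several things have the shape of the hook_stand; the one meant has the colours described above.

How it is judged:
By the outcome, as a careful person would: the job done as asked, in the order asked, and still so for the second after the job is handed in, while the arm keeps its last pose, push and grip.
It also fails if it takes over 38 s, if anything falls off the work surface, if the arm or the gripper's body presses on something with over 40 N, if the wrist force passes 120 N, or if a joint passes its speed limit or range.

## Working session

There is one attempt and no reset: what is moved stays moved. The work goes in short steps, Python scripts to look and compute and a tool call to move; the robot and the scene stay as the last step left them, time stands still between calls to the robot, and variables do not carry over. Pictures are saved under pics/ and viewed, at most 10 in all, crops included, and the job is handed in when it is done.

Besides the shell and the picture viewer there is one more tool, called by a JSON object that holds its "method" and its "body". move_arm: Moves the arm, as the interface text tells. Shifts and turns lie within -1 to 1; 1 stands for 0.25 m of shift or 120 degrees of turn. Its arguments: {"type":"object","properties":{"steps":{"type":"array"}},"required":["steps"]}

```bash
mkdir -p pics; python3 - <<'E'
from station import env, imaging
import cv2
for c in ("scene","side"):
    s=imaging.snapshot(c); cv2.imwrite(f"pics/{c}1.png",s["frame"]); print(c,s["xyz"],s["attitude"],s["intrinsics"])
    for n in ("loupe","lens","hook_stand","viewing_stage","sample_dish","focus_mark","brass_weight","green_jar","crucible"):
        print(n,[(round(d["score"],2),[round(float(v),3) for v in d["xyz"]]) for d in imaging.pinpoint(c,n)[:3]])
s=env.sense();print(s["clock"],s["position"],s["tcp_rot"],s["opening"],env.pinch_z)
E
```

```text
scene [-0.41829384 -0.69478406  0.54478712] [ 0.47606132 -0.2732005  -0.43460026  0.71403762] [[403.55835387   0.         260.16700229]
 [  0.         403.55835387 194.6758738 ]
 [  0.           0.           1.        ]]
loupe [(0.8, [0.365, -0.254, 0.081])]
lens [(0.85, [0.351, -0.368, 0.081]), (0.23, [0.366, -0.084, 0.0])]
hook_stand [(0.92, [0.368, -0.251, 0.003])]
viewing_stage [(0.66, [0.492, -0.035, 0.005])]
sample_dish [(0.57, [0.49, -0.041, 0.011])]
focus_mark [(0.61, [0.583, -0.034, 0.16])]
brass_weight [(0.54, [0.365, -0.084, -0.004])]
green_jar [(0.84, [0.394, 0.101, 0.001])]
crucible [(0.59, [0.381, 0.019, -0.0])]
side [ 0.42453616 -1.19649816  0.92110631] [ 0.43108434 -0.01948547 -0.02944601  0.90162051] [[455.24547946   0.         247.38775421]
 [  0.         455.24547946 185.24906684]
 [  0.           0.           1.        ]]
loupe [(0.83, [0.373, -0.257, 0.077])]
lens [(0.66, [0.347, -0.369, 0.08]), (0.27, [0.38, 0.021, -0.002])]
hook_stand [(0.78, [0.366, -0.254, -0.001]), (0.74, [0.663, -0.508, 0.001])]
viewing_stage [(0.87, [0.492, -0.036, 0.0]), (0.21, [0.362, -0.086, -0.001])]
sample_dish [(0.65, [0.497, -0.052, 0.01])]
focus_mark []
brass_weight [(0.41, [0.364, -0.082, -0.002])]
green_jar [(0.82, [0.399, 0.105, 0.0])]
crucible [(0.7, [0.38, 0.02, -0.004])]
1.0 [ 0.28957069 -0.58193389  0.23127743] [ 9.73465977e-01  2.28831794e-01 -2.79335536e-05  1.43370436e-05] 0.08519472137244172 0.0187
```

View pics/scene1.png

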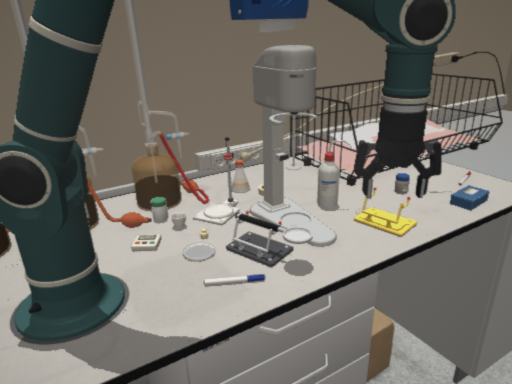

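View pics/side1.png

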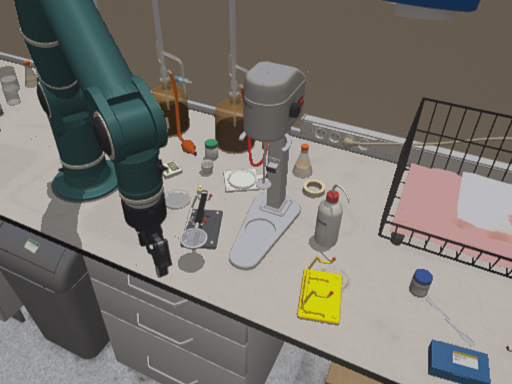

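The loupe lies on the dark-based stand (scene ≈(260,230)). The yellow stand (scene ≈(385,218)) is the look-alike. The white stage is at scene ≈(215,212). A tall grey microscope/mixer stands right of them, with its column foot at scene ≈(275,207) and side ≈(275,205), so I'll triangulate that before moving past it.

```bash
cat > h.py <<'E'
import numpy as np
from scipy.spatial.transform import Rotation as R
def ray(s,u,v):
    K=s["intrinsics"]; d=np.array([(u-K[0,2])/K[0,0],-(v-K[1,2])/K[1,1],-1.])
    return np.array(s["xyz"]),R.from_quat(s["attitude"]).apply(d/np.linalg.norm(d))
def tri(a,b):
    A=np.zeros((3,3));c=np.zeros(3);P=[]
    for o,d in (a,b):
        M=np.eye(3)-np.outer(d,d);A+=M;c+=M@o
    p=np.linalg.solve(A,c)
    return p,max(np.linalg.norm((np.eye(3)-np.outer(d,d))@(p-o)) for o,d in(a,b))
def plane(s,u,v,z):
    o,d=ray(s,u,v);return o+d*(z-o[2])/d[2]
E
python3 - <<'E'
from station import imaging
from h import *
np.set_printoptions(precision=3,suppress=True)
a=imaging.snapshot("scene");b=imaging.snapshot("side")
for n,p,q in [("head low",(285,110),(270,140)),("column base",(274,206),(275,207)),("head top",(285,50),(275,70)),("burette",(228,140),(265,165))]:
    print(n,tri(ray(a,*p),ray(b,*q)))
for n,p in [("base near end",(240,262)),("base L",(232,245)),("base R",(300,205)),("col",(262,208)),("redtube/bottle",(240,148)),("greenjar",(210,155))]: print(n,plane(b,*p,0.01))
for n,p in [("colL",(265,207)),("colR",(284,204)),("base near",(325,240)),("base left",(250,212))]: print(n,plane(a,*p,0.02))
E
```

```text
head low (array([ 0.551, -0.25 ,  0.314]), np.float64(0.013074406147140146))
column base (array([ 0.586, -0.189,  0.019]), np.float64(0.0002962507065397095))
head top (array([ 0.559, -0.238,  0.476]), np.float64(0.002326582347361922))
burette (array([ 0.551, -0.098,  0.179]), np.float64(0.057487862579169186))
base near end [ 0.47 -0.39  0.01]
base L [ 0.452 -0.328  0.01 ]
base R [ 0.665 -0.174  0.01 ]
col [ 0.549 -0.181  0.01 ]
redtube/bottle [0.501 0.142 0.01 ]
greenjar [0.395 0.105 0.01 ]
colL [ 0.566 -0.169  0.02 ]
colR [ 0.611 -0.212  0.02 ]
base near [ 0.455 -0.401  0.02 ]
base left [ 0.516 -0.145  0.02 ]
```

{"method": "move_arm", "body": {"steps": [{"x": 0.1,"y": 0.35,"z": 0.1,"az": 0.06},{"x": 0.2,"y": 0.8,"z": 0.12,"az": 0.12},{"x": 0.28,"y": 0.9,"z": 0.12,"az": 0.18},{"x": 0.28,"y": 0.9,"z": 0.12,"az": 0.24},{"x": 0.28,"y": 0.9,"z": 0.12,"az": 0.3},{"x": 0.28,"y": 0.9,"z": 0.12,"az": 0.36},{"x": 0.28,"y": 0.9,"z": 0.12,"az": 0.42},{"x": 0.28,"y": 0.9,"z": 0.12,"az": 0.46},{"x": 0.28,"y": 0.9,"z": 0.12,"az": 0.46},{"x": 0.28,"y": 0.9,"z": 0.12,"az": 0.46}]}}

```text
invalid input
```

{"method": "move_arm", "body": {"steps": [{"ax": 0,"ay": 0,"x": 0.1,"y": 0.15,"z": 0.1,"az": 0.06,"fingers": 1},{"ax": 0,"ay": 0,"x": 0.2,"y": 0.3,"z": 0.12,"az": 0.12,"fingers": 1},{"ax": 0,"ay": 0,"x": 0.28,"y": 0.45,"z": 0.12,"az": 0.18,"fingers": 1},{"ax": 0,"ay": 0,"x": 0.28,"y": 0.6,"z": 0.12,"az": 0.24,"fingers": 1},{"ax": 0,"ay": 0,"x": 0.28,"y": 0.75,"z": 0.12,"az": 0.3,"fingers": 1},{"ax": 0,"ay": 0,"x": 0.28,"y": 0.9,"z": 0.12,"az": 0.36,"fingers": 1},{"ax": 0,"ay": 0,"x": 0.28,"y": 0.95,"z": 0.12,"az": 0.42,"fingers": 1},{"ax": 0,"ay": 0,"x": 0.28,"y": 0.95,"z": 0.12,"az": 0.46,"fingers": 1},{"ax": 0,"ay": 0,"x": 0.28,"y": 0.95,"z": 0.12,"az": 0.46,"fingers": 1},{"ax": 0,"ay": 0,"x": 0.28,"y": 0.95,"z": 0.12,"az": 0.46,"fingers": 1}]}}

```text
clock: 1.93
position: [0.3595, -0.3449, 0.2616]
tcp_rot: [0.758, 0.653, -0.0, 0.0]
force: [0.1, 0.2, 0.8]
opening: 0.0856
grip_force: 0.0
```

```bash
python3 - <<'E'
from station import env, imaging
import cv2
s=imaging.snapshot("wrist"); cv2.imwrite("pics/w1.png",s["frame"]);print(s["xyz"],s["attitude"],s["intrinsics"][0])
for n in ("loupe","lens","hook_stand","sample_dish","viewing_stage","focus_mark"):
    print(n,[(round(d["score"],2),[round(float(v),3) for v in d["xyz"]]) for d in imaging.pinpoint("wrist",n)[:3]])
E
```

```text
[ 0.36902254 -0.27514124  0.40344169] [-0.14040867  0.01030302 -0.07362092  0.98729895] [346.12632065   0.         251.54209443]
loupe []
lens [(0.68, [0.355, -0.366, 0.077])]
hook_stand [(0.57, [0.373, -0.253, -0.003]), (0.56, [0.661, -0.506, 0.004])]
sample_dish []
viewing_stage []
focus_mark []
```

View pics/w1.png

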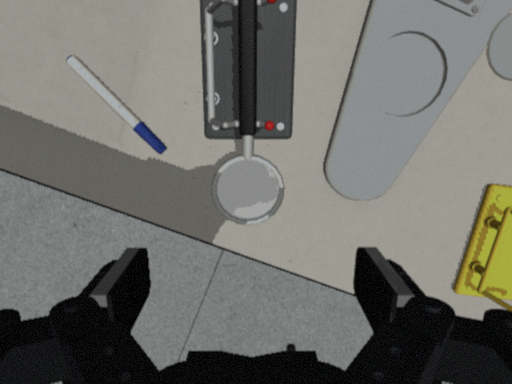

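Wrist view: the handle runs vertically from (249,133) up past (248,3). The lens centre is at (248,188), and the red hook tips are at about (269,126) and (270,2).

```bash
python3 - <<'E'
from station import imaging
from h import *
np.set_printoptions(precision=4,suppress=True)
s=imaging.snapshot("wrist")
import cv2
g=s["frame"].max(axis=2).astype(int)
rows=[]
for v in (15,30,50,70,90,110):
    c=np.where(g[v,236:262]<35)[0]+236; rows.append((v,c.min(),c.max())); 
    print(v,c.min(),c.max(),plane(s,(c.min()+c.max())/2,v,.085))
L=plane(s,248,188.5,.080);print("lens",L)
for v in (127,2): print("hook",plane(s,248.5,v,.085))
h=plane(s,248.5,133,.087);print("end",h)
E
```

```text
15 239 256 [ 0.3743 -0.2152  0.085 ]
30 239 256 [ 0.3725 -0.2265  0.085 ]
50 239 256 [ 0.3702 -0.2421  0.085 ]
70 239 256 [ 0.3678 -0.2581  0.085 ]
90 239 255 [ 0.3648 -0.2745  0.085 ]
110 239 255 [ 0.3623 -0.2916  0.085 ]
lens [ 0.352  -0.3654  0.08  ]
hook [ 0.3613 -0.3066  0.085 ]
hook [ 0.3765 -0.2056  0.085 ]
end [ 0.3606 -0.3118  0.087 ]
```

{"method": "move_arm", "body": {"steps": [{"ax": 0,"ay": 0,"x": 0.02,"y": 0.15,"z": -0.05,"az": -0.003,"fingers": 1},{"ax": 0,"ay": 0,"x": 0.041,"y": 0.3,"z": -0.12,"az": -0.003,"fingers": 1},{"ax": 0,"ay": 0,"x": 0.041,"y": 0.37,"z": -0.25,"az": -0.003,"fingers": 1},{"ax": 0,"ay": 0,"x": 0.041,"y": 0.37,"z": -0.38,"az": -0.003,"fingers": 1},{"ax": 0,"ay": 0,"x": 0.041,"y": 0.37,"z": -0.5,"az": -0.003,"fingers": 1},{"ax": 0,"ay": 0,"x": 0.041,"y": 0.37,"z": -0.6,"az": -0.003,"fingers": 1},{"ax": 0,"ay": 0,"x": 0.041,"y": 0.37,"z": -0.7,"az": -0.003,"fingers": 1},{"ax": 0,"ay": 0,"x": 0.041,"y": 0.37,"z": -0.76,"az": -0.003,"fingers": 1},{"ax": 0,"ay": 0,"x": 0.041,"y": 0.37,"z": -0.797,"az": -0.003,"fingers": 1},{"ax": 0,"ay": 0,"x": 0.041,"y": 0.37,"z": -0.797,"az": -0.003,"fingers": 1},{"ax": 0,"ay": 0,"x": 0.041,"y": 0.37,"z": -0.797,"az": -0.003,"fingers": 1}]}}

```text
clock: 3.25
position: [0.3701, -0.252, 0.0622]
tcp_rot: [0.759, 0.651, 0.0, -0.0]
force: [0.1, -1.0, 0.4]
opening: 0.0854
grip_force: 0.0
```

```bash
python3 - <<'E'
from station import env, imaging
import cv2
s=imaging.snapshot("wrist"); cv2.imwrite("pics/w2.png",s["frame"]); print(env.sense()["position"])
E
```

```text
[ 0.37048851 -0.25228844  0.06272898]
```

View pics/w2.png

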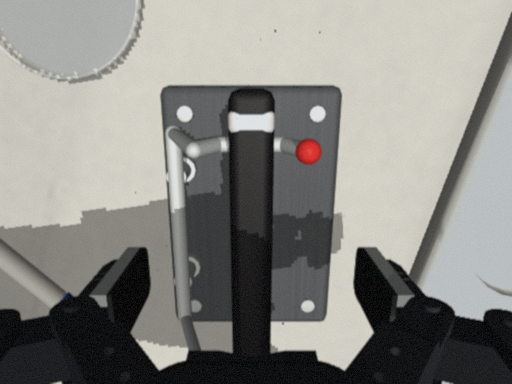

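The handle is centred at column 252, between fingers at 150 and 355, and vertical in the image, so I'll close.

{"method": "move_arm", "body": {"steps": [{"ax": 0,"ay": 0,"x": 0,"y": 0,"z": 0,"az": 0,"fingers": 0},{"ax": 0,"ay": 0,"x": 0,"y": 0,"z": 0,"az": 0,"fingers": 0},{"ax": 0,"ay": 0,"x": 0,"y": 0,"z": 0,"az": 0,"fingers": 0},{"ax": 0,"ay": 0,"x": 0,"y": 0,"z": 0,"az": 0,"fingers": 0},{"ax": 0,"ay": 0,"x": 0,"y": 0,"z": 0,"az": 0,"fingers": 0},{"ax": 0,"ay": 0,"x": 0,"y": 0,"z": 0,"az": 0,"fingers": 0},{"ax": 0,"ay": 0,"x": 0,"y": 0,"z": 0,"az": 0,"fingers": 0},{"ax": 0,"ay": 0,"x": 0,"y": 0,"z": 0,"az": 0,"fingers": 0},{"ax": 0,"ay": 0,"x": 0,"y": 0,"z": 0,"az": 0,"fingers": 0},{"ax": 0,"ay": 0,"x": 0,"y": 0,"z": 0,"az": 0,"fingers": 0}]}}

```text
clock: 4.13
position: [0.3701, -0.2521, 0.0624]
tcp_rot: [0.759, 0.651, 0.0, 0.0]
force: [-0.7, 0.1, 6.1]
opening: 0.0147
grip_force: 59.8
```

{"method": "move_arm", "body": {"steps": [{"ax": 0,"ay": 0,"x": 0,"y": 0,"z": 0.015,"az": 0,"fingers": 0},{"ax": 0,"ay": 0,"x": 0,"y": 0,"z": 0.04,"az": 0,"fingers": 0},{"ax": 0,"ay": 0,"x": 0,"y": 0,"z": 0.08,"az": 0,"fingers": 0},{"ax": 0,"ay": 0,"x": 0,"y": 0,"z": 0.12,"az": 0,"fingers": 0},{"ax": 0,"ay": 0,"x": 0,"y": 0,"z": 0.17,"az": 0,"fingers": 0},{"ax": 0,"ay": 0,"x": 0,"y": 0,"z": 0.23,"az": 0,"fingers": 0},{"ax": 0,"ay": 0,"x": 0,"y": 0,"z": 0.29,"az": 0,"fingers": 0},{"ax": 0,"ay": 0,"x": 0,"y": 0,"z": 0.35,"az": 0,"fingers": 0},{"ax": 0,"ay": 0,"x": 0,"y": 0,"z": 0.4,"az": 0,"fingers": 0},{"ax": 0,"ay": 0,"x": 0,"y": 0,"z": 0.43,"az": 0,"fingers": 0},{"ax": 0,"ay": 0,"x": 0,"y": 0,"z": 0.44,"az": 0,"fingers": 0},{"ax": 0,"ay": 0,"x": 0,"y": 0,"z": 0.44,"az": 0,"fingers": 0}]}}

```text
clock: 5.13
position: [0.37, -0.2522, 0.1728]
tcp_rot: [0.759, 0.651, 0.0, 0.001]
force: [0.3, -0.4, -1.5]
opening: 0.0151
grip_force: 59.0
```

```bash
python3 - <<'E'
from station import env, imaging
from h import *
import cv2
np.set_printoptions(precision=4,suppress=True)
S={}
for c in ("scene","side"):
    s=S[c]=imaging.snapshot(c); cv2.imwrite(f"pics/{c}2.png",s["frame"])
    for n in ("loupe","lens","sample_dish","viewing_stage","focus_mark"):
        print(c,n,[(round(d["score"],2),np.array(d["xyz"])) for d in imaging.pinpoint(c,n)[:2]])
a=S["scene"]["frame"][120:270,120:320]; b=S["side"]["frame"][130:280,130:330]
cv2.imwrite("pics/c2.png",np.vstack([cv2.resize(a,(400,300)),cv2.resize(b,(400,300))]).copy())
# stage crop, enlarged
cv2.imwrite("pics/c3.png",np.hstack([cv2.resize(S["scene"]["frame"][130:230,185:265],(400,500),interpolation=cv2.INTER_CUBIC),cv2.resize(S["side"]["frame"][130:210,210:290],(400,500),interpolation=cv2.INTER_CUBIC)]))
print(env.sense()["position"],env.sense()["force"],env.sense()["moment"])
E
```

```text
scene loupe [(0.86, array([ 0.3664, -0.2526,  0.1925]))]
scene lens [(0.91, array([ 0.3493, -0.3679,  0.1917]))]
scene sample_dish [(0.94, array([ 0.4928, -0.0411,  0.0102])), (0.43, array([ 0.3671, -0.2536,  0.193 ]))]
scene viewing_stage [(0.59, array([ 0.4958, -0.0311,  0.005 ]))]
scene focus_mark [(0.57, array([ 0.5804, -0.0318,  0.1603]))]
side loupe [(0.98, array([ 0.3717, -0.259 ,  0.1837]))]
side lens [(0.78, array([ 0.3485, -0.3681,  0.1889]))]
side sample_dish [(0.93, array([ 0.4963, -0.0505,  0.0133]))]
side viewing_stage [(0.88, array([ 0.4922, -0.0381,  0.0016]))]
side focus_mark []
[ 0.3698 -0.2519  0.1719] [-0.3023 -0.3899 -1.8166] [-0.01    0.0079 -0.0331]
```

View pics/scene2.png

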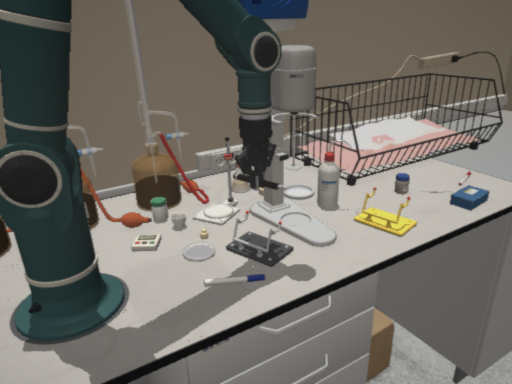

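View pics/c3.png

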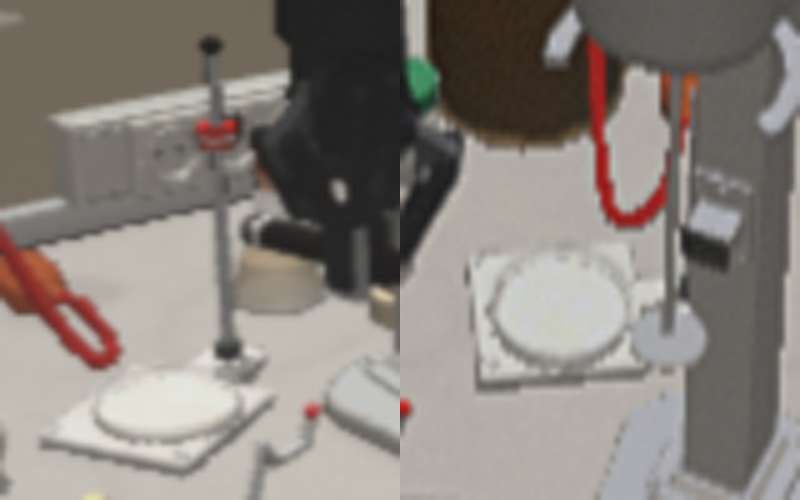

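```bash
python3 - <<'E'
from station import env, imaging
from h import *
np.set_printoptions(precision=4,suppress=True)
a=imaging.snapshot("scene");b=imaging.snapshot("side")
print("stirrer?",tri(ray(a,294,165),ray(b,264,183)))
for z in (0,.1,.2,.3): print(plane(b,264,183,z),plane(a,294,165,z) if z<.4 else 0)
f=plane(a,230.6,199.6,.012);print("post foot",f)
def hz(s,u,v,xy):
    o,d=ray(s,u,v);n=np.dot(xy-o[:2],d[:2])/np.dot(d[:2],d[:2]);return o+d*n
for xy in (f[:2],np.array([.581,-.033])):
    print("line",hz(a,228.4,157.6,xy),"top",hz(a,227,139,xy))
K=a["intrinsics"]
def proj(s,p):
    q=R.from_quat(s["attitude"]).inv().apply(np.array(p)-s["xyz"]);K=s["intrinsics"];return K[0,0]*q[0]/-q[2]+K[0,2],K[1,1]*q[1]/q[2]+K[1,2]
print("post in side",proj(b,[*f[:2],.01]),proj(b,[*f[:2],.222]))
# dish: top rim ellipses -> ring fit (crop extents)
print("dish side",plane(b,242.6,179.3,.02),"dish scene",plane(a,185+168/5,130+402/5,.02))
E
```

```text
stirrer? (array([ 0.5398, -0.2747,  0.18  ]), np.float64(0.000999223756355178))
[ 0.568  -0.0488 -0.    ] [ 1.0096 -0.0696  0.    ]
[ 0.5524 -0.1734  0.1   ] [ 0.7475 -0.1844  0.1   ]
[ 0.5369 -0.298   0.2   ] [ 0.4854 -0.2991  0.2   ]
[ 0.5213 -0.4226  0.3   ] [ 0.2233 -0.4139  0.3   ]
post foot [ 0.5832 -0.0338  0.012 ]
line [ 0.5836 -0.0344  0.1548] top [ 0.583  -0.0335  0.2143]
line [ 0.5824 -0.0351  0.1553] top [ 0.5819 -0.0343  0.2147]
post in side (np.float64(268.28531519649783), np.float64(177.56881851614781)) (np.float64(271.04006146919613), np.float64(121.1928120346703))
dish side [ 0.4982 -0.0508  0.02  ] dish scene [ 0.4847 -0.0533  0.02  ]
```

The dish and post agree between views: the dish is near (0.494,-0.048), the post at (0.583,-0.034), and the line about 0.157 to 0.16 high. The stirrer at (0.54,-0.275) has to be avoided. I'll carry the loupe along at x ≈ 0.37–0.43 and look down on the dish with the wrist camera.

{"method": "move_arm", "body": {"steps": [{"ax": 0,"ay": 0,"x": 0,"y": 0.02,"z": 0,"az": 0,"fingers": 0},{"ax": 0,"ay": 0,"x": 0.01,"y": 0.06,"z": 0.01,"az": 0,"fingers": 0},{"ax": 0,"ay": 0,"x": 0.03,"y": 0.12,"z": 0.02,"az": 0,"fingers": 0},{"ax": 0,"ay": 0,"x": 0.06,"y": 0.19,"z": 0.02,"az": 0,"fingers": 0},{"ax": 0,"ay": 0,"x": 0.1,"y": 0.27,"z": 0.02,"az": 0,"fingers": 0},{"ax": 0,"ay": 0,"x": 0.14,"y": 0.35,"z": 0.02,"az": 0,"fingers": 0},{"ax": 0,"ay": 0,"x": 0.18,"y": 0.43,"z": 0.02,"az": 0,"fingers": 0},{"ax": 0,"ay": 0,"x": 0.21,"y": 0.49,"z": 0.02,"az": 0,"fingers": 0},{"ax": 0,"ay": 0,"x": 0.23,"y": 0.52,"z": 0.02,"az": 0,"fingers": 0},{"ax": 0,"ay": 0,"x": 0.24,"y": 0.53,"z": 0.02,"az": 0,"fingers": 0},{"ax": 0,"ay": 0,"x": 0.24,"y": 0.53,"z": 0.02,"az": 0,"fingers": 0}]}}

```text
clock: 6.75
position: [0.4302, -0.1189, 0.1772]
tcp_rot: [0.758, 0.652, 0.0, 0.0]
force: [0.2, -0.3, -1.6]
opening: 0.0149
grip_force: 59.0
```

```bash
python3 - <<'E'
from station import env, imaging
import cv2,numpy as np
from h import *
np.set_printoptions(precision=4,suppress=True)
s=imaging.snapshot("wrist"); cv2.imwrite("pics/w3.png",s["frame"]);print(s["xyz"],env.sense()["position"])
for n in ("sample_dish","viewing_stage","focus_mark"):
    print(n,[(round(d["score"],2),np.array(d["xyz"])) for d in imaging.pinpoint("wrist",n)[:3]])
E
```

```text
[ 0.4398 -0.0493  0.319 ] [ 0.4297 -0.1197  0.177 ]
sample_dish [(0.79, array([ 0.4948, -0.0491,  0.008 ]))]
viewing_stage []
focus_mark []
```

View pics/w3.png

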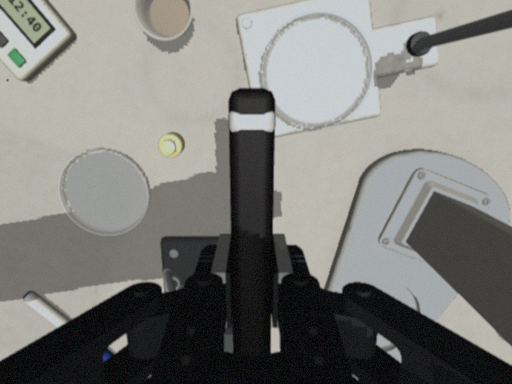

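Wrist view: the dish rim spans columns 259–372 and rows 12–129 (centre ≈(316,70)), with the post foot at (418,43). The handle's butt is at the same pixels as before the lift, so the loupe hasn't slipped or tilted.

```bash
python3 - <<'E'
from station import env, imaging
from h import *
import cv2
np.set_printoptions(precision=4,suppress=True)
s=imaging.snapshot("wrist")
for z in (.016,.021):
    P=[plane(s,u,v,z) for u,v in((259,70),(372,68),(316,12),(318,129))]
    print(z,np.linalg.norm(P[0]-P[1]),np.linalg.norm(P[2]-P[3]),(P[0]+P[1])/2,(P[2]+P[3])/2,np.mean(P,0))
pf=plane(s,418,45,.014);print("post",pf)
E
```

```text
0.016 0.09335291923912908 0.09206386221608648 [ 0.4938 -0.0426  0.016 ] [ 0.4948 -0.046   0.016 ] [ 0.4943 -0.0443  0.016 ]
0.021 0.09181138094220301 0.09054361013906811 [ 0.4929 -0.0427  0.021 ] [ 0.4939 -0.0461  0.021 ] [ 0.4934 -0.0444  0.021 ]
post [ 0.5789 -0.0369  0.014 ]
```

{"method": "move_arm", "body": {"steps": [{"ax": 0,"ay": 0,"x": 0,"y": 0.03,"z": 0,"az": 0.01,"fingers": 0},{"ax": 0,"ay": 0,"x": 0.003,"y": 0.09,"z": 0,"az": 0.035,"fingers": 0},{"ax": 0,"ay": 0,"x": 0.007,"y": 0.17,"z": 0,"az": 0.07,"fingers": 0},{"ax": 0,"ay": 0,"x": 0.01,"y": 0.26,"z": 0,"az": 0.11,"fingers": 0},{"ax": 0,"ay": 0,"x": 0.013,"y": 0.35,"z": 0,"az": 0.155,"fingers": 0},{"ax": 0,"ay": 0,"x": 0.017,"y": 0.44,"z": -0.02,"az": 0.2,"fingers": 0},{"ax": 0,"ay": 0,"x": 0.02,"y": 0.53,"z": -0.04,"az": 0.24,"fingers": 0},{"ax": 0,"ay": 0,"x": 0.023,"y": 0.61,"z": -0.06,"az": 0.28,"fingers": 0},{"ax": 0,"ay": 0,"x": 0.025,"y": 0.66,"z": -0.08,"az": 0.305,"fingers": 0},{"ax": 0,"ay": 0,"x": 0.027,"y": 0.685,"z": -0.09,"az": 0.318,"fingers": 0},{"ax": 0,"ay": 0,"x": 0.027,"y": 0.694,"z": -0.1,"az": 0.322,"fingers": 0},{"ax": 0,"ay": 0,"x": 0.027,"y": 0.694,"z": -0.1,"az": 0.322,"fingers": 0}]}}

```text
clock: 8.0
position: [0.4362, 0.0541, 0.1516]
tcp_rot: [0.5, 0.866, -0.0, -0.0]
force: [-1.0, -0.2, -1.6]
opening: 0.015
grip_force: 58.9
```

```bash
python3 - <<'E'
from station import env, imaging
import cv2
from h import *
np.set_printoptions(precision=4,suppress=True)
S={}
for c in ("scene","side"):
    s=S[c]=imaging.snapshot(c)
    for n in ("loupe","lens","sample_dish","focus_mark"):
        print(c,n,[(round(d["score"],2),np.array(d["xyz"])) for d in imaging.pinpoint(c,n)[:2]])
cv2.imwrite("pics/c4.png",np.hstack([cv2.resize(S["scene"]["frame"][130:230,170:250],(400,500),interpolation=cv2.INTER_CUBIC),cv2.resize(S["side"]["frame"][100:200,200:280],(400,500),interpolation=cv2.INTER_CUBIC)]))
e=env.sense();print(e["position"],e["tcp_rot"],e["force"])
E
```

```text
scene loupe [(0.78, array([0.4362, 0.0515, 0.1696]))]
scene lens [(0.98, array([ 0.4946, -0.0496,  0.1691]))]
scene sample_dish [(0.79, array([ 0.4943, -0.0431,  0.0137]))]
scene focus_mark [(0.41, array([ 0.5797, -0.0303,  0.1591])), (0.41, array([ 0.3837,  0.0179, -0.0005]))]
side loupe [(0.82, array([0.4364, 0.0504, 0.1666])), (0.44, array([ 0.4906, -0.0506,  0.1699]))]
side lens [(0.74, array([ 0.4911, -0.0484,  0.1714]))]
side sample_dish [(0.63, array([ 0.4972, -0.0489,  0.0092]))]
side focus_mark []
[0.4366 0.0538 0.1521] [ 0.5008  0.8656 -0.      0.0001] [ 0.1011  0.1324 -1.1714]
```

View pics/c4.png

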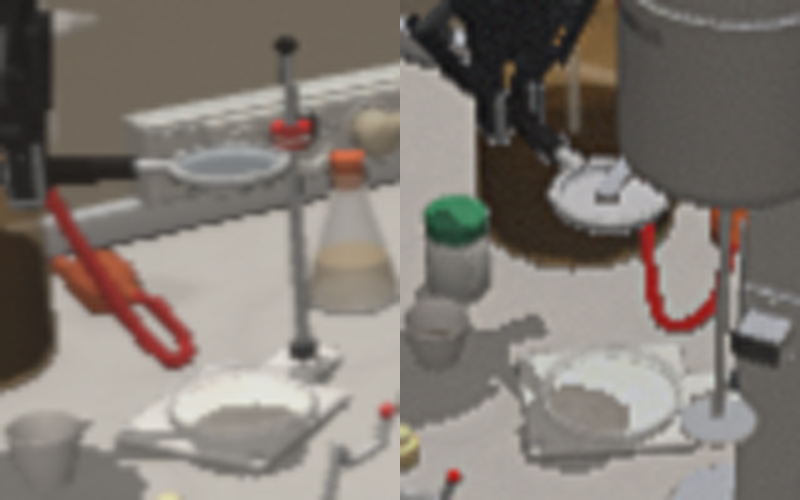

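Crop: the lens centre is at scene ≈(216,163), directly over the dish. The collar line is at ≈(228,157), and the loupe looks level. I'll measure the line's height subpixel, using the lens at its known height as a calibration check.

```bash
python3 - <<'E'
from station import env, imaging
import cv2
from h import *
np.set_printoptions(precision=4,suppress=True)
s=imaging.snapshot("scene");f=s["frame"].astype(int)
red=f[...,2]-np.maximum(f[...,0],f[...,1])
print("redness");print(red[150:164,222:236]);print("green");print(f[150:164,222:236,1])
print("post cols 134-145, bright col");print(f[134:146,224:231].sum(2)//3)
def hz(s,u,v,xy):
    o,d=ray(s,u,v);n=np.dot(xy-o[:2],d[:2])/np.dot(d[:2],d[:2]);return (o+d*n)[2]
xy=np.array([.582,-.0345])
for v in (155,156,157,158,159,137.5,138.5): print(v,hz(s,228.3,v,xy))
print("lens",hz(s,216.4,163,np.array([.494,-.046])),hz(s,216.4,162.5,np.array([.494,-.046])))
g=f[150:176,200:232].sum(2)//3
print("lens cols 213-219");print(np.c_[np.arange(150,176),g[:,13:20]])
E
```

```text
redness
[[  3   4   4   4   2   2   2   2   1   0   2   5   5   4]
 [  4   4   3   2   0   1   2   3   4   3   4   4   5   4]
 [  2   5   5   4   2   2   2   4   4   3   4   3   5   4]
 [  3   5  10  17  14   3   4  16  30  20   7   3   4   5]
 [  4  10  51 104  79  18  14  62 118 104  39   6   4   4]
 [  5  19  77 118  91  63  63  81 108  99  37   5   4   4]
 [  5  16  51  77  75  74  73  72  69  56  24   4   4   3]
 [  4   8  22  37  50  58  55  46  31  15  12   5   4   4]
 [  2   6  19  32  36  34  36  42  37  28  13   5   5   5]
 [ -1   1   5  14  27  40  48  50  39  17   7   4   5   7]
 [ -3  -3  -2   2   6  10  12  12  10   6   4   5   5  15]
 [ -5  -4  -4  -2   1   2   2   3   4   4   4   3   5  22]
 [ -5  -5  -3   0   2   2   2   2   3   2   1   2   4  15]
 [ -2  -1   0   1   2   1   1   2   4   3   2   3   4  10]]
green
[[192 187 176 159 136 105  95 120 170 181 183 179 166 151]
 [158 166 167 171 156 108  95 111 147 143 139 141 134 124]
 [184 180 166 150 131 103  93  96 127 123 101 124 123 116]
 [140 140 132 122 111 101  92  75  76  74  63  89 110 115]
 [118 116 104  85  87  
[... 1411 characters left out ...]
 [156 121 119 122 136 140 123 122]
 [157 121 120 120 123 117 114 115]
 [158 142 140 130 129 126 127 128]
 [159 156 162 160 160 160 160 160]
 [160 164 160 160 156 153 155 159]
 [161 138 136 135 134 133 134 136]
 [162 127 127 127 126 127 127 127]
 [163 127 127 127 127 127 128 130]
 [164 133 132 132 133 135 142 148]
 [165 161 162 162 162 160 150 140]
 [166 128 128 128 126 124 117 111]
 [167 103 104 103  99  90  84  92]
 [168 108 109 111 110 103  94  98]
 [169 105 103 107 113 112 110 110]
 [170 111 109 111 112 113 112 111]
 [171 112 111 110 110 110 108 106]
 [172 109 108 106 106 104 101  97]
 [173 101  95  96  92  92 123 158]
 [174  92 122 158 161 162 168 178]
 [175 163 169 178 180 181 180 181]]
```

The line comes out at z ≈ 0.160, with pixels, lens calibration and networks agreeing. The lens is at 0.1695 now, so I lower 9.5 mm and trim xy by about 1 mm.

{"method": "move_arm", "body": {"steps": [{"ax": 0,"ay": 0,"x": 0.002,"y": 0.003,"z": -0.01,"az": 0,"fingers": 0},{"ax": 0,"ay": 0,"x": 0.004,"y": 0.006,"z": -0.025,"az": 0,"fingers": 0},{"ax": 0,"ay": 0,"x": 0.004,"y": 0.006,"z": -0.035,"az": 0,"fingers": 0},{"ax": 0,"ay": 0,"x": 0.004,"y": 0.006,"z": -0.038,"az": 0,"fingers": 0},{"ax": 0,"ay": 0,"x": 0.004,"y": 0.006,"z": -0.038,"az": 0,"fingers": 0},{"ax": 0,"ay": 0,"x": 0.004,"y": 0.006,"z": -0.038,"az": 0,"fingers": 0},{"ax": 0,"ay": 0,"x": 0.004,"y": 0.006,"z": -0.038,"az": 0,"fingers": 0},{"ax": 0,"ay": 0,"x": 0.004,"y": 0.006,"z": -0.038,"az": 0,"fingers": 0}]}}

```text
clock: 9.22
position: [0.4376, 0.0556, 0.1426]
tcp_rot: [0.501, 0.866, 0.0, 0.0]
force: [-0.7, -0.6, -1.4]
opening: 0.0149
grip_force: 58.9
```

```bash
python3 - <<'E'
from station import env, imaging
import cv2
from h import *
np.set_printoptions(precision=4,suppress=True)
for c in ("scene","side"):
    s=imaging.snapshot(c)
    if c=="scene": cv2.imwrite("pics/c5.png",cv2.resize(s["frame"][130:230,170:260],(720,800))[:600])
    for n in ("lens","loupe","sample_dish","focus_mark"):
        print(c,n,[(round(d["score"],2),np.array(d["xyz"])) for d in imaging.pinpoint(c,n)[:1]])
e=env.sense();print(e["position"],e["tcp_rot"],e["force"],e["qd"],e["clock"])
E
```

```text
scene lens [(0.69, array([ 0.4939, -0.0488,  0.1595]))]
scene loupe [(0.67, array([0.4362, 0.0546, 0.1626]))]
scene sample_dish [(0.79, array([ 0.4964, -0.0437,  0.0104]))]
scene focus_mark [(0.54, array([ 0.5818, -0.0351,  0.1619]))]
side lens [(0.82, array([ 0.4896, -0.0461,  0.1608]))]
side loupe [(0.55, array([0.4391, 0.0503, 0.1537]))]
side sample_dish [(0.83, array([ 0.4959, -0.0456,  0.0105]))]
side focus_mark []
[0.4376 0.0555 0.1425] [ 0.5005  0.8657 -0.      0.    ] [-0.1386 -0.1181 -1.6968] [-0.0017 -0.0002  0.0012  0.0017 -0.0007 -0.0001  0.    ] 9.7167
```

View pics/c5.png

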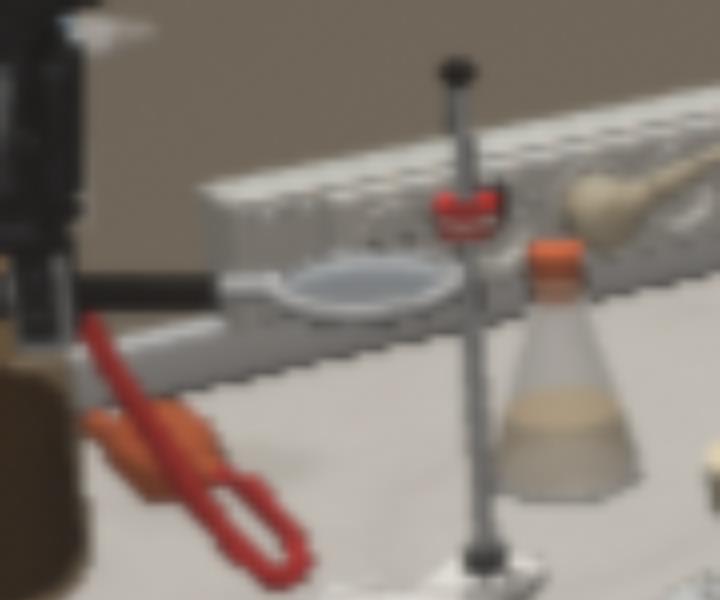

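The loupe is held level and still with its lens over the dish at the line's height, and it touches nothing else. The measured lens position is (0.495, -0.044, 0.160), and the dish averages (0.495, -0.045).

```bash
python3 -c "
from station import env
print(env.finish_job())"
```

```text
the job is handed in; nothing more can be done
None
```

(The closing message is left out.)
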